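# Jack up the hinged specimen deck and hold it for a colleague

## Task

I need the orange lug end of the specimen deck raised and held while I fit a levelling foot. First swing the red arrest lever fully round so that the deck is free, then set the blue lever jack flat on the table with its saddle centred under the lug's marked lift pad; push its handle fully down once as a trial lift, let it come all the way back up so the deck rests again, then push the handle fully down a second time and finish while still holding it down, the jack alone carrying the deck. Keep the two cups standing on the deck, and leave the timer, the stamp and the other cups where they are.

Things in the scene. Friction and masses are not known exactly. Their poses are not given: they have to be found in the camera images.
- stand: Fixed grey stand, base 150 x 215 mm; origin under the base, on the table; z up, +y from the deck's hinge (y -105 mm) to its orange lug, arrest lever at -x. Deck: 148 x 230 mm white-rimmed tray, floor at z 90, rim top 100, underside 80 mm. Lug: 46 mm wide, z 80 to 90 mm, y 120 to 178 mm. The base ends at y +95 mm, so a jack fits under the lug.
- deck (a joint): Tilt of the deck about its hinge, rad: 0 resting level, grows as the lug end rises (limit 0.16). A full stroke of the jack under the pad brings it to about 0.10. While arrested it is stopped at 0.02 to 0.03 (do not force it). Lifting takes about 3 to 7 N at the pad; the deck sinks back by its own weight.
- lift_pad (a point): The marked lift point: centre of the underside of the round black lift pad (32 mm across) below the orange lug, 75 mm above the table when the deck rests, in the stand's frame at (0, 155, 75) mm. On the lug's top, straight above it, is a white dot in a black ring. Its axes are the deck's.
- arrest (a joint): Red arrest lever about its upright pivot, rad: 0 arrested (nose over the deck's rim, knob pointing along the stand's -x); grows anticlockwise seen from above, the knob swinging towards the stand's -y; 1.5 is the stop, fully free. Stays where left (friction under 2 N at the knob). Starts between 0 and 0.2.
- arrest_knob (a point): Centre of the top of the upright round knob of the arrest lever: 18 mm diameter; it stands 27 mm clear above the lever arm, its top 137 mm above the table, the arm's top about 109 mm. 55 mm from the pivot.
- arrest_pivot (a point): Top of the arrest lever's pivot, 109 mm above the table, in the stand's frame at (-97, 0, 109) mm.
- jack: Loose blue lever jack, 0.76 kg, on the table (whose outer border is a 3.5 mm higher dark strip). Origin: underside, below its grip block; z up, +x towards the saddle, handle at -x. Base 235 x 70 x 10 mm, x -125 to +110 mm. Grip block to carry it by: 36 (x) x 40 (y) mm, z 10 to 65 mm; take it across the 40 mm, fingertips at z 15 to 60 mm. Saddle housing (38 mm dia.) at x +85 mm.
- jack_grip (a point): Centre of the top of the jack's grip block, 65 mm above its underside.
- jack_saddle (a point): Centre of the top of the jack's round steel saddle (32 mm diameter): in the jack's frame at (85, 0, 65) mm with the handle up, so 10 mm of room below the lift pad; it rises 36 mm in a full stroke.
- jack_handle (a joint): Jack handle, rad: 0 fully up (22 degrees above level), 0.45 fully down; lifts the saddle 80 mm per rad. Sprung: it returns to 0 when let go. Pushing it down takes 1 to 3 N empty and 4 to 12 N with the deck on the saddle.
- handle_pad (a point): Centre of the upper face of the orange pad (40 x 44 mm) at the end of the jack handle, the place to push. With the handle up it is in the jack's frame about (-106, 0, 100) mm; fully down at about (-116, 0, 53) mm. The handle turns about a level axis at (-8, 54) mm (x, z) in the jack's frame.
- deck_cup_a: Yellow-lidded specimen cup, 68 mm diameter, 62 mm high, loose on the deck nearer the hinge. Origin: centre of its underside; z up. Must stay standing on the deck.
- deck_cup_b: A like cup, loose on the deck nearer the lug. Origin: centre of its underside; z up. Must stay standing on the deck.
- timer: Bystander, loose on the table: flat light-grey bench timer, 66 x 66 x 18 mm. Origin: centre of its underside. Leave it where it is.
- side_cup: Bystander, loose on the table: yellow-lidded specimen cup, 68 mm diameter, 62 mm high, nearer the robot. Origin: centre of its underside. Leave it where it is.
- back_cup: Bystander, loose on the table: yellow-lidded specimen cup, 68 mm diameter, 62 mm high, on the table's outer border at the back. Origin: centre of its underside. Leave it where it is.
- stamp: Bystander, loose on the table: black date stamp, 40 x 67 x 78 mm. Origin: centre of its underside. Leave it where it is.
Mind the look-alikes: they are no part of the job. Leave any black look-alike of the deck_cup_b alone.

How it is judged (in metres and radians):
On the way, in this order (a step that is already met when the one before it is completed fails the run):
1. the arrest lever is swung fully free (over 1.25 rad) with the deck at rest (value of joint arrest above 1.25 rad and value of joint deck below 0.02 rad), for 0.2 s.
2. the jack stands flat on the table, handle up, its saddle within 13 mm of below the lift pad (horizontal distance between jack_saddle and lift_pad below 0.013 m and angle between jack's own z axis and vertical below 0.15 rad and height (world z) of jack below 0.008 m and value of joint jack_handle below 0.06 rad and linear speed of jack below 0.02 m/s and value of joint deck below 0.02 rad), for 0.3 s.
3. trial stroke: the handle is down and the jack carries the deck (value of joint deck above 0.07 rad and value of joint jack_handle above 0.38 rad and contact force between jack and stand above 1.5 N and contact force between each of the arm, the fingers and stand below 0.5 N and horizontal distance between jack_saddle and lift_pad below 0.013 m and angle between jack's own z axis and vertical below 0.15 rad and height (world z) of jack below 0.008 m), for 0.1 s.
4. the handle is back up and the deck rests again (value of joint jack_handle below 0.06 rad and value of joint deck below 0.012 rad), for 0.1 s.
At the end, for the whole second after the job is handed in: Robot pushes the jack (over 1 N), handle beyond 0.38 rad; deck beyond 0.07 rad, carried by the jack (over 1.5 N), untouched by the robot; jack flat on the table, saddle within 13 mm of the lift pad; arrest lever beyond 1.25 rad; both cups stand on the deck (all of step 3 and angle between each of deck_cup_a, deck_cup_b's own z axis and vertical below 0.25 rad and height (world z) of each of deck_cup_a, deck_cup_b above 0.08 m and value of joint arrest above 1.25 rad and contact force between any of the fingers, the arm and jack above 1 N); the arm keeps its last pose, push and grip.
It fails at once if a cup on the deck tipped or fell (angle between any of deck_cup_a, deck_cup_b's own z axis and vertical above 0.6 rad or height (world z) of any of deck_cup_a, deck_cup_b below 0.06 m).
It fails at once if a bystander was shifted by more than 30 mm (distance of any of timer, side_cup, back_cup, stamp from where it was at the start of the episode above 0.03 m).
It also fails if it takes over 72 s, if anything falls off the work surface, if the arm or the gripper's body presses on something with over 40 N, if the wrist force passes 120 N, or if a joint passes its speed limit or range.

## Robot

A 7-joint arm with a two-finger parallel gripper is mounted at the origin on the work surface; the furniture and walls round the work are solid. World frame = base frame: x ahead of the robot, y to its left, z up, the work surface at z = 0. Lengths are in m, angles in degrees, forces in N, time in s.
With the tool pointing down it reaches from about 0.425 to 0.875 m from the base axis. Payload 4.7 kg.
Tool frame: the origin (TCP) lies at the very end of the fingers, on their centre line; the grasp point (between the pads) lies env.grip_point_offset behind it (env.grip_point_offset is the distance from the TCP to the grasp point, in m); z points along the fingers, y is the direction in which the jaws open and shut (so a half turn about z gives the same grasp; the last joint's range is limited). The gripper opens to 87 mm and grips with 3 to 60 N. Pads are 19 mm wide; open, the fingers measure 117 mm over their backs; the gripper's body (75 mm by 190 mm) begins 51 mm behind the grasp point.
Start: joints at [74.433, 18.392, -4.016, 83.108, 1.295, 78.541, -3.26], TCP at [0.183, -0.624, 0.199] pointing down, gripper open.
Joint ranges: [-163.93, 163.93], [-17.29, 119.83], [-79.2, 71.16], [3.27, 140.29], [-89.18, 269.18], [5.43, 117.66], [-154.24, 154.24]. Speed limits (degrees/s): [147.25, 147.25, 180, 180, 180, 180, 180].

## Interface

Orientations are given as [roll, pitch, yaw] about the fixed x, y, z axes, in that order (R = Rz(yaw) Ry(pitch) Rx(roll)).
In Python, from cell import env gives the robot as it stands.
- The arm moves only by the tool send_rows, never from a script. Its argument "plan" is a list of rows, each a list of 7 numbers: the finger opening in mm, from 0 to 87, then the shift along the tool's x, y, z in mm, then the turn, a rotation vector about the tool's x, y, z in rad. A call has 1 to 12 rows; each row shifts and turns the commanded pose from where the row before left it, along the tool's axes as they then stand; what a row does not reach is not made up. A row lasts 1/10 s, in which the tool goes at most 50 mm and 8.59 degrees, less where a joint would pass 70% of its speed; a pose out of reach is approached as far as the arm can. A call is refused whole if a number of a shift passes 50 or a number of a turn 0.15, either way. A call with a gripper value outside its range is refused whole. The fingers move at their own pace and stop on an object; "grip_force" is the grip in N (left out, the last holds). Time passes only in rows, so rows that do not move let the fingers close. It gives the time, the measured TCP pose, the force and the opening at its end, in the units of the state.
- env.get_obs(): the state, without advancing time (a new reading comes with each control period).
- env.read_camera(name): name is "side" or "top"; returns the picture (480x640x3 uint8, red, green, blue); there is no depth.
- env.get_calibration(name): a dict with "fx", "fy", "cx", "cy" (pixels), "extrinsics" (4x4, takes a point from camera to world coordinates). Camera axes: x right, y down, z forward; pixel columns grow to the right and rows downward; lengths in m; the calibration is good to about 2 mm. A picture is of the moment at which its call begins. get_calibration takes no time and is no camera call.
- env.sign_off(): hands the job in, once; it reports no verdict.
Trained networks look in the newest picture that a camera, given by its name, has taken for a name from the list of things; names that differ only in an ending like _2 or _b are one class to them, and where a whole thing is asked for, a point or a joint stands for the part that bears it (a point fixed in the world has none). Each returns a list of dicts, best first, with "confidence" (0 to 1); they miss things now and then, are a little off and sometimes report something else, mostly with a low value. They report only what shows in the picture. A call takes as long as a camera call. They do not tell look-alikes from the thing itself.
- env.regions_of(camera, query): "region" (480x640 bool, what is visible of it) and "rect" ([left, top, right, bottom] in pixels, round what is visible of it).
The state is a dict: "time_s": time; "qpos": joint angles; "joint_velocities": joint speeds; "effort": joint torques, N m; "tool_pos": TCP position; "tool_rot": TCP orientation; "force": force on the tool from outside, world axes, zero at the start; "wrist_torque": the same for the moment, N m; "grip_width": finger opening in m.
Only numpy, scipy, OpenCV 4.12 (cv2) and the standard library are available. Lean on these libraries where they do the work, as an engineer would, in place of code of your own. Each camera call takes 0.05 s, during which the arm holds its last target. There are 200 camera calls.

## Working session

There is one attempt and no reset: what is moved stays moved. The work goes in short steps, Python scripts to look and compute and a tool call to move; the robot and the scene stay as the last step left them, time stands still between calls to the robot, and variables do not carry over. Pictures are saved under pics/ and viewed, about 8 in all and at most 12, crops included, and the job is handed in when it is done.

Besides the shell and the picture viewer there is one more tool, called after "Call:" as name(argument=value, ...), one argument or row to a line, values as JSON. send_rows: Moves the arm, as the interface text tells. Its arguments: {"type":"object","properties":{"plan":{"type":"array"},"grip_force":{"type":"number"}},"required":["plan"]}

```bash
ls; mkdir -p pics
python3 - <<'E'
from cell import env
import cv2,numpy as np
print(env.get_obs()); print(env.grip_point_offset)
for c in("side","top"):
    im=env.read_camera(c); cv2.imwrite(f"pics/{c}0.png",im[:,:,::-1]); print(c,env.get_calibration(c))
    for q in("arrest_knob","lift_pad","jack_grip","jack_saddle","handle_pad","jack","stand","arrest_pivot","timer","stamp","side_cup"):
        for r in env.regions_of(c,q)[:4]:
            m=r["region"]; ys,xs=np.nonzero(m); print(q,round(r["confidence"],2),r["rect"],m.sum(),xs.mean().round(1),ys.mean().round(1))
print(env.get_obs()["time_s"])
E
```

```text
pics
{'time_s': 0.0, 'qpos': array([74.4327323 , 18.43853235, -4.01705982, 83.1739735 ,  1.29437296,
       78.53924531, -3.26057961]), 'joint_velocities': array([-0.09328056,  0.04538   ,  0.04037728, -0.00286294, -0.00325542,
        0.10438962,  0.01190288]), 'effort': array([ 3.11517142e-04, -4.91301048e+01, -4.04193308e-01, -3.12530279e+01,
       -6.42041839e-02,  4.36402566e-02,  1.88971903e-04]), 'tool_pos': array([ 0.18305719, -0.62308503,  0.19797585]), 'tool_rot': array([-1.79893460e+02,  4.53890330e-03,  1.63777465e+01]), 'force': array([-0.29953791, -0.2891201 , -0.319511  ]), 'wrist_torque': array([-0.03189108, -0.00069252,  0.04388957]), 'grip_width': 0.0870675396272104}
0.0187
side {'fx': 523.3095279159803, 'fy': 523.3095279159803, 'cx': 313.51153012323147, 'cy': 231.60016993308417, 'extrinsics': array([[-0.96337485, -0.12501825,  0.23723267,  0.14190694],
       [-0.2674162 ,  0.38211947, -0.8845752 ,  1.06165182],
       [ 0.01993682, -0.91561736, -0.40155619,  0.62960622],
       [ 0.        ,  0.        ,  0.        ,  1.        ]])}
arrest_knob 0.77 [313.3, 203.4
[... 1430 characters left out ...]
[354.1, 170.8, 389.3, 205.3] 924 373.1 191.3
jack_grip 0.8 [206.9, 180.4, 304.6, 278.2] 3437 253.5 232.8
jack_grip 0.39 [307.6, 147.3, 449.1, 233.5] 6377 383.0 193.6
jack_saddle 0.52 [270.5, 190.3, 287.1, 202.8] 154 280.1 197.2
jack_saddle 0.41 [395.4, 218.1, 410.4, 264.9] 407 401.9 244.0
handle_pad 0.32 [219.8, 119.7, 254.3, 144.1] 700 235.8 130.9
jack 0.9 [204.5, 182.8, 301.5, 282.6] 3452 252.8 233.7
stand 0.68 [306.8, 148.6, 452.2, 268.9] 7229 384.6 198.9
arrest_pivot 0.87 [394.5, 216.1, 410.2, 269.3] 370 401.3 241.5
timer 0.92 [442.0, 274.4, 473.7, 308.8] 831 455.4 292.3
stamp 0.69 [216.4, 116.9, 253.0, 144.3] 725 235.7 130.9
side_cup 0.76 [306.4, 259.6, 335.4, 292.2] 744 320.8 275.0
1.2
```

Run:
```python
import cv2
im=cv2.imread("pics/top0.png")[80:330,170:500]; cv2.imwrite("pics/t0c.png",cv2.resize(im,None,fx=2.4,fy=2.4,interpolation=cv2.INTER_CUBIC))
im=cv2.imread("pics/side0.png")[150:350,150:416]; cv2.imwrite("pics/s0c.png",cv2.resize(im,None,fx=3,fy=3,interpolation=cv2.INTER_CUBIC))
```

```text
(no output)
```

View pics/t0c.png

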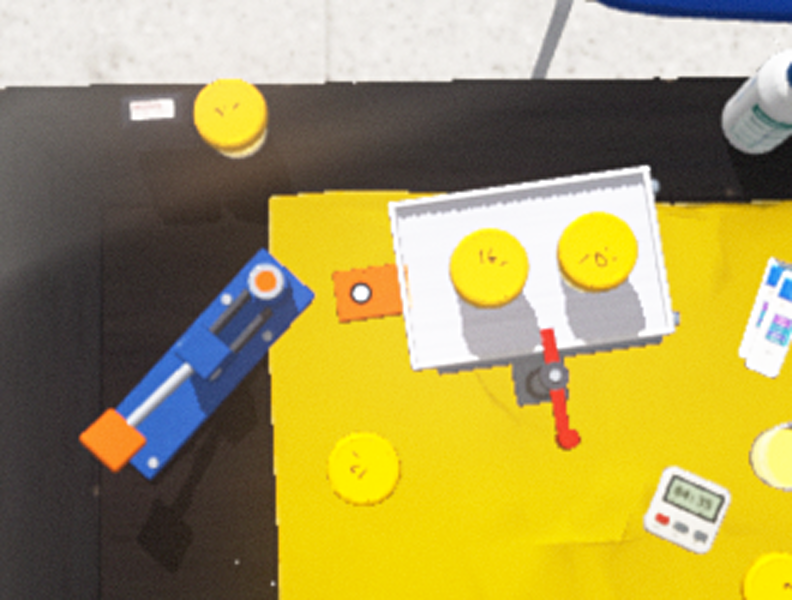

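View pics/s0c.png

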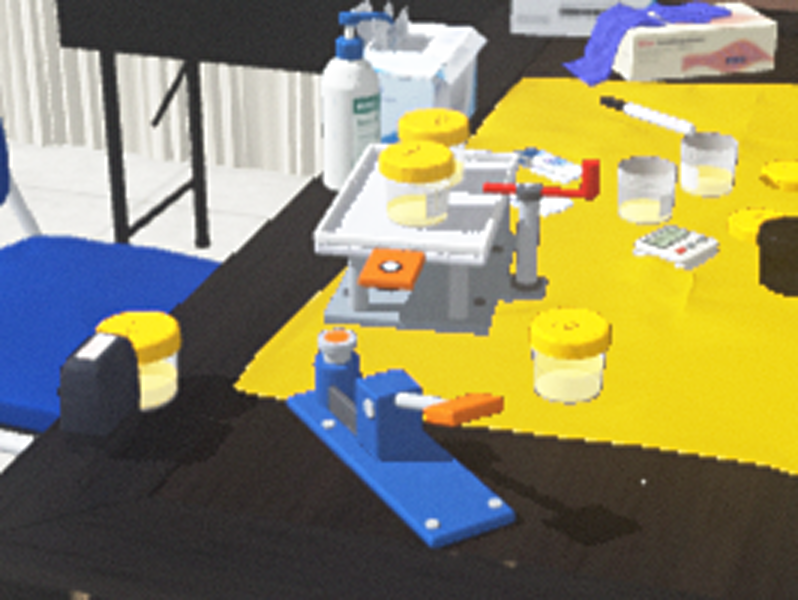

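The top view shows the stand with the lug to the left (lug dot at full-image ~(320, 202)). The red lever's knob is at ~(407, 263). The jack is on the dark strip, with its saddle at ~(281, 197) and handle pad at ~(217, 263). The side cup is at ~(321, 275). In the side view, the stamp stands next to the back cup at ~(182, 281). Next I fit the poses.

```bash
cat > h.py <<'E'
from cell import env
import numpy as np, cv2
from scipy.optimize import least_squares
CAL={c:env.get_calibration(c) for c in("side","top")}
def proj(c,p):
    k=CAL[c]; E=np.linalg.inv(k["extrinsics"]); q=E[:3,:3]@np.asarray(p,float)+E[:3,3]
    return np.array([k["fx"]*q[0]/q[2]+k["cx"],k["fy"]*q[1]/q[2]+k["cy"]])
def ray(c,u,v,z):
    k=CAL[c];E=k["extrinsics"];d=E[:3,:3]@np.array([(u-k["cx"])/k["fx"],(v-k["cy"])/k["fy"],1]);o=E[:3,3]
    return o+d*(z-o[2])/d[2]
def T(s,p):
    x,y,a=s[:3];c,n=np.cos(a),np.sin(a);z=s[3] if len(s)>3 else 0
    return np.array([x+c*p[0]-n*p[1],y+n*p[0]+c*p[1],z+p[2]])
def fit(obs,s0):
    f=lambda s:np.concatenate([proj(c,T(s,p))-uv for c,p,uv in obs])
    r=least_squares(f,s0,loss="soft_l1"); return r.x,f(r.x).reshape(-1,2).round(1)
t=lambda x,y:np.array([170+x/2.4,80+y/2.4])
s=lambda x,y:np.array([150+x/3,150+y/3])
E
python3 - <<'E'
from h import *
m=1e-3
st=[("top",(0,.155,.09),t(360,292)),("top",(-.074,.115,.1),t(413,368)),("top",(.074,.115,.1),t(390,203)),("top",(.074,-.115,.1),t(650,168)),("top",(-.074,-.115,.1),t(676,330)),
("side",(0,.155,.09),s(391,267)),("side",(-.074,.115,.1),s(490,256)),("side",(.074,.115,.1),s(316,240)),("side",(.074,-.115,.1),s(378,145)),("side",(-.097,0,.109),s(528,188))]
S,r=fit(st,[.45,-.2,0.1]);print("stand",S.round(4),np.degrees(S[2]));print(r.tolist())
jk=[("top",(.085,0,.065),t(265,281)),("top",(.11,.035,.01),t(264,250)),("top",(.11,-.035,.01),t(313,296)),("top",(-.125,-.035,.01),t(152,478)),("top",(-.106,0,.1),t(112,440)),
("side",(.085,0,.065),s(337,338)),("side",(.11,.035,.01),s(288,398)),("side",(-.125,.035,.01),s(433,540)),("side",(-.125,-.035,.01),s(514,512)),("side",(-.106,0,.1),s(463,407))]
for z in(0,.0035):
    jj=[(c,(p[0],p[1],p[2]+z),u) for c,p,u in jk]
    J,r=fit(jj,[.4,.1,0.8]);print("jack",J.round(4),np.degrees(J[2]),abs(r).sum());print(r.tolist())
print("pad",T(S,(0,.155,.075)),"pivot",T(S,(-.097,0,.109)))
print("knob",ray("top",*t(567,438),.137),"side",ray("side",*s(592,165),.137))
print("side_cup",ray("top",*t(364,466),.062),"timer",ray("top",*t(687,509),.018),"back",ray("top",*t(230,115),.065))
print("stamp base",ray("side",*s(95,432),.0035),ray("side",*s(62,425),.0035))
for v in(250,400,550):print("edge",ray("top",*t(272,v),0))
print("edge back",ray("top",*t(330,193),0),ray("top",*t(720,200),0))
E
```

```text
stand [ 0.5465 -0.211   0.1265] 7.247827527918608
[[-1.6, 0.6], [0.0, 0.7], [-0.0, -0.2], [0.1, -0.4], [0.2, 1.5], [-0.1, 0.0], [-1.2, -4.1], [-0.4, -3.2], [-2.0, -1.5], [0.8, -0.6]]
jack [ 0.4795  0.0839 -0.7449] -42.678315345932226 17.2
[[-0.3, 0.4], [-1.2, -1.3], [1.1, -0.0], [-2.3, 1.1], [-0.6, -0.7], [0.5, -0.9], [-0.5, -1.4], [-0.2, -0.4], [1.3, -0.5], [0.2, -2.3]]
jack [ 0.4792  0.0844 -0.7476] -42.83654847576645 25.2
[[-0.6, 0.4], [-1.4, -1.3], [0.8, 0.0], [-3.0, 1.2], [-1.3, -0.7], [0.6, -2.1], [-0.3, -2.6], [-0.3, -1.6], [1.4, -1.7], [0.2, -3.7]]
pad [ 0.52698143 -0.05721599  0.075     ] pivot [ 0.4503115  -0.22321515  0.109     ]
knob [ 0.39740708 -0.23262534  0.137     ] side [ 0.3944223 -0.2213437  0.137    ]
side_cup [ 0.37580088 -0.06216246  0.062     ] timer [ 0.33360954 -0.35916997  0.018     ] back [0.69582786 0.0573829  0.065     ]
stamp base [0.70644648 0.12492056 0.0035    ] [0.73592535 0.12300872 0.0035    ]
edge [0.58292859 0.02579661 0.        ]
edge [0.43906478 0.02609138 0.        ]
edge [0.29792568 0.02638057 0.        ]
edge back [ 0.63768791 -0.03009982  0.        ] [ 0.62661042 -0.40336827  0.        ]
```

Call:
send_rows(
  plan=[
    [60, 20, -20, 0, 0, 0, 0],
    [60, 32, -32, 0, 0, 0, 0],
    [60, 33, -33, 0, 0, 0, 0],
    [60, 33, -33, 0, 0, 0, 0],
    [60, 33, -33, 0, 0, 0, 0],
    [60, 33, -33, 0, 0, 0, 0],
    [60, 33, -33, 0, 0, 0, 0],
    [60, 33, -33, 0, 0, 0, 0],
    [60, 33, -33, 0, 0, 0, 0],
    [60, 32, -32, 0, 0, 0, 0],
    [60, 0, 0, 0, 0, 0, 0.11],
    [60, 0, 0, 0, 0, 0, 0],
  ],
)

```text
time_s: 2.4
tool_pos: [0.3973, -0.2316, 0.1994]
tool_rot: [179.9, -0.0, 10.2]
force: [-0.4, -0.6, -0.2]
grip_width: 0.06
```

```bash
cat >> h.py <<'E'
def delta(x,y,z,yaw=None):
    o=env.get_obs();p=o["tool_pos"];a=np.radians(o["tool_rot"][2])
    d=np.array([x,y,z])-p
    print("t",o["time_s"],"at",p.round(4),"rot",o["tool_rot"].round(1),"F",o["force"].round(1),"w",round(o["grip_width"],4))
    print("shift mm",(1000*np.array([np.cos(a)*d[0]+np.sin(a)*d[1],np.sin(a)*d[0]-np.cos(a)*d[1],-d[2]])).round(1), "turn z", None if yaw is None else round(-((np.radians(yaw)-a+np.pi/2)%np.pi-np.pi/2),3))
E
python3 - <<'E'
from h import *
delta(.397,-.232,.117,10)
im=env.read_camera("top"); cv2.imwrite("pics/top1.png",im[:,:,::-1])
hsv=cv2.cvtColor(im,cv2.COLOR_RGB2HSV)
m=((hsv[...,0]<6)|(hsv[...,0]>174))&(hsv[...,1]>180)&(hsv[...,2]>90)
m[:210]=0;m[275:]=0;m[:,:380]=0;m[:,430:]=0
ys,xs=np.nonzero(m);
for y in sorted(set(ys)):print(y,xs[ys==y].min(),xs[ys==y].max(),end="; ")
E
```

```text
t 2.4 at [ 0.3973 -0.2316  0.1994] rot [179.9  -0.   10.2] F [-0.4 -0.6 -0.2] w 0.06
shift mm [-0.3  0.3 82.4] turn z 0.004
218 396 399; 219 396 399; 220 397 400; 221 397 400; 222 397 400; 223 397 400; 224 397 400; 225 397 401; 226 397 401; 227 397 401; 228 397 401; 229 397 402; 230 398 398;
```

Call:
send_rows(
  plan=[
    [60, 0, 0, 30, 0, 0, 0],
    [60, 0, 0, 32, 0, 0, 0],
    [60, 0, 0, 20, 0, 0, 0],
    [26, 0, 0, 0, 0, 0, 0],
    [26, 0, 0, 0, 0, 0, 0],
    [26, 0, 0, 0, 0, 0, 0],
    [26, 0, 0, 0, 0, 0, 0],
  ],
  grip_force=4,
)

```text
time_s: 3.15
tool_pos: [0.3975, -0.2334, 0.1185]
tool_rot: [179.9, -0.1, 10.1]
force: [0.2, 0.1, 0.4]
grip_width: 0.0355
```

Run:
```python
from h import *
delta(.397,-.232,.117,10)
im=env.read_camera("side"); cv2.imwrite("pics/s1c.png",cv2.resize(im[120:270,250:450],None,fx=4,fy=4,interpolation=cv2.INTER_CUBIC)[:,:,::-1])
```

```text
t 3.15 at [ 0.3975 -0.2334  0.1185] rot [ 1.799e+02 -1.000e-01  1.010e+01] F [0.2 0.1 0.4] w 0.0355
shift mm [-0.2 -1.5  1.5] turn z 0.001
```

View pics/s1c.png

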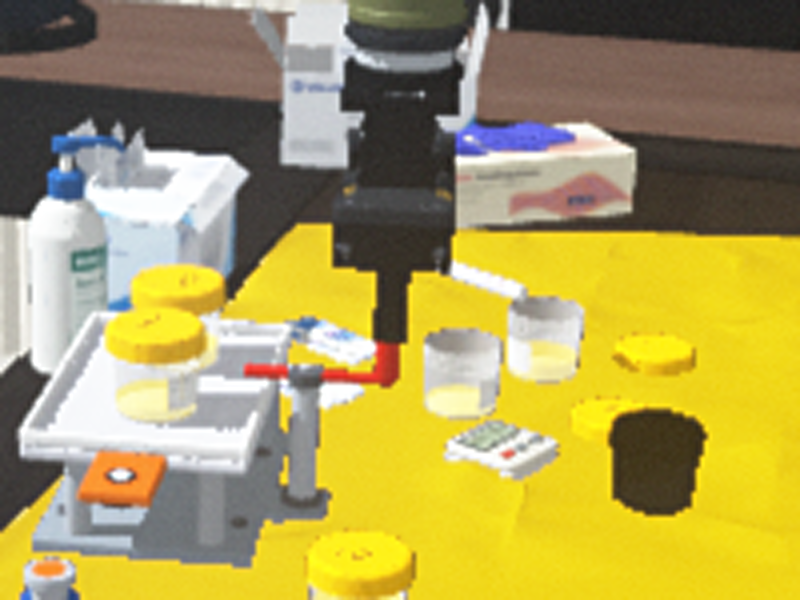

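The near finger covers the upper part of the knob at crop (390, 340), in the same column. I'll close gently to confirm the knob is between the jaws.

Call:
send_rows(
  plan=[
    [10, 0, 0, 0, 0, 0, 0],
    [10, 0, 0, 0, 0, 0, 0],
    [10, 0, 0, 0, 0, 0, 0],
    [10, 0, 0, 0, 0, 0, 0],
  ],
  grip_force=4,
)

```text
time_s: 3.6
tool_pos: [0.3966, -0.2326, 0.1171]
tool_rot: [180.0, 0.0, 10.1]
force: [-1.1, -0.1, 0.4]
grip_width: 0.011
```

Run:
```python
from h import *
delta(.397,-.232,.117,10)
# arc plan about pivot from current TCP, with tool turning along
piv=np.array([.4503,-.2232]);p=env.get_obs()["tool_pos"][:2];yaw=np.radians(10)
r=p-piv;a0=np.arctan2(r[1],r[0]);print(np.degrees(a0)%360,np.linalg.norm(r))
n=10;da=np.radians(187.25+88)-(a0%(2*np.pi));da/=n;print("total",da*n)
q=piv+.055*np.array([np.cos(a0+da),np.sin(a0+da)]);q0=piv+.055*np.array([np.cos(a0),np.sin(a0)]);d=q-q0
print("row",1000*(np.cos(yaw)*d[0]+np.sin(yaw)*d[1]),1000*(np.sin(yaw)*d[0]-np.cos(yaw)*d[1]),"turn",-da)
```

```text
t 3.6 at [ 0.3966 -0.2326  0.1171] rot [180.    0.   10.1] F [-1.1 -0.1  0.4] w 0.011
shift mm [ 0.5 -0.6  0.1] turn z 0.001
189.9672523632082 0.054472159753307235
total 1.4884647414094307
row 0.6034840554408186 8.156706572365465 turn -0.14884647414094307
```

Call:
send_rows(
  plan=[
    [60, 0, 0, 0, 0, 0, 0],
    [60, 0, 0, 0, 0, 0, 0],
    [60, 0, 0, -30, 0, 0, 0],
    [60, 0, 0, -40, 0, 0, 0],
    [60, 0, 0, 0, 0, 0, 0],
  ],
)

```text
time_s: 4.1
tool_pos: [0.3997, -0.2343, 0.1922]
tool_rot: [179.6, -0.4, 10.1]
force: [0.4, -0.3, -0.5]
grip_width: 0.0433
```

Run:
```python
from h import *
delta(.397,-.232,.117,10)
for c in("side",):
    im=env.read_camera(c);hsv=cv2.cvtColor(im,cv2.COLOR_RGB2HSV)
    m=((hsv[...,0]<7)|(hsv[...,0]>173))&(hsv[...,1]>150)&(hsv[...,2]>60)
    m[:180]=0;m[235:]=0;m[:,:300]=0;m[:,370:]=0
    ys,xs=np.nonzero(m)
    for y in sorted(set(ys)):print(y,xs[ys==y].min(),xs[ys==y].max(),end="; ")
piv=np.array([.4503,-.2232])
for a in (0,.05,.1,.2,.3):
    b=np.radians(187.25)+a;k=piv+.055*np.array([np.cos(b),np.sin(b)])
    print(a,k.round(4),"side top",proj("side",[*k,.137]).round(1),"bot",proj("side",[*k,.109]).round(1),"top",proj("top",[*k,.137]).round(1))
print("piv",proj("side",[*piv,.109]),proj("top",[*piv,.109]))
cv2.imwrite("pics/s2c.png",cv2.resize(im[130:250,270:430],None,fx=5,fy=5,interpolation=cv2.INTER_NEAREST)[:,:,::-1])
```

```text
t 4.1 at [ 0.3997 -0.2343  0.1922] rot [179.6  -0.4  10.1] F [ 0.4 -0.3 -0.5] w 0.0433
shift mm [-2.3 -2.7 75.2] turn z 0.001
204 344 348; 205 344 348; 206 344 348; 207 344 348; 208 344 348; 209 345 348; 210 345 348; 211 312 348; 212 311 348; 213 311 348; 214 330 348; 215 339 347; 0 [ 0.3957 -0.2301] side top [347.5 203.8] bot [347.1 213.6] top [405.  263.3]
0.05 [ 0.3962 -0.2329] side top [347.6 203.5] bot [347.1 213.2] top [406.4 263.1]
0.1 [ 0.3967 -0.2356] side top [347.6 203.1] bot [347.1 212.8] top [407.7 262.8]
0.2 [ 0.3982 -0.2408] side top [347.5 202.4] bot [347.  212.1] top [410.4 262.1]
0.3 [ 0.4002 -0.246 ] side top [347.1 201.7] bot [346.7 211.3] top [412.9 261. ]
piv [326.83173686 212.10810733] [399.14890631 237.11648735]
```

View pics/s2c.png

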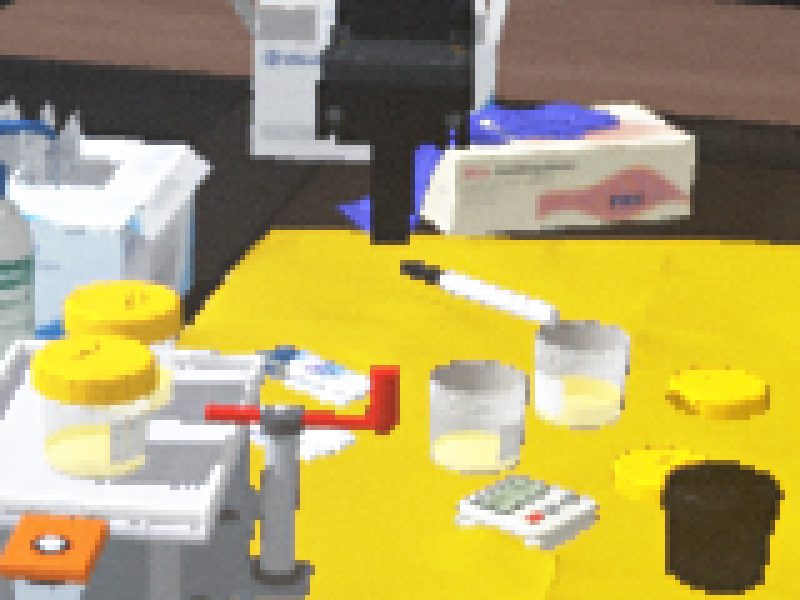

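Run:
```python
from h import *
for n,p,w in(("s1",(.3975,-.2334,.1185),.0355),("s2",(.3997,-.2343,.1922),.0433)):
    for s in(1,-1):
        for o in (0,.015):
            print(n,s,o,proj("side",(p[0],p[1]+s*(w/2+o),p[2])).round(1),proj("top",(p[0],p[1]+s*(w/2+o),p[2])).round(1))
delta(.397,-.232,.117,10)
im=env.read_camera("top"); cv2.imwrite("pics/top2.png",im[:,:,::-1])
cv2.imwrite("pics/t2c.png",cv2.resize(im[190:310,330:490],None,fx=5,fy=5,interpolation=cv2.INTER_NEAREST)[:,:,::-1])
```

```text
s1 1 0 [345.4 212.1] [396.5 262.7]
s1 1 0.015 [344.2 214.1] [389.1 262.8]
s1 -1 0 [348.2 207.5] [414.1 262.6]
s1 -1 0.015 [349.4 205.7] [421.5 262.5]
s2 1 0 [345.6 186.1] [399.8 260.7]
s2 1 0.015 [344.4 187.8] [391.9 260.7]
s2 -1 0 [349.1 181.1] [422.9 260.5]
s2 -1 0.015 [350.2 179.5] [430.9 260.4]
t 4.15 at [ 0.3985 -0.2336  0.1897] rot [179.8  -0.2  10.1] F [-1.1  0.1 -0.5] w 0.0474
shift mm [-1.1 -1.9 72.7] turn z 0.001
```

View pics/t2c.png

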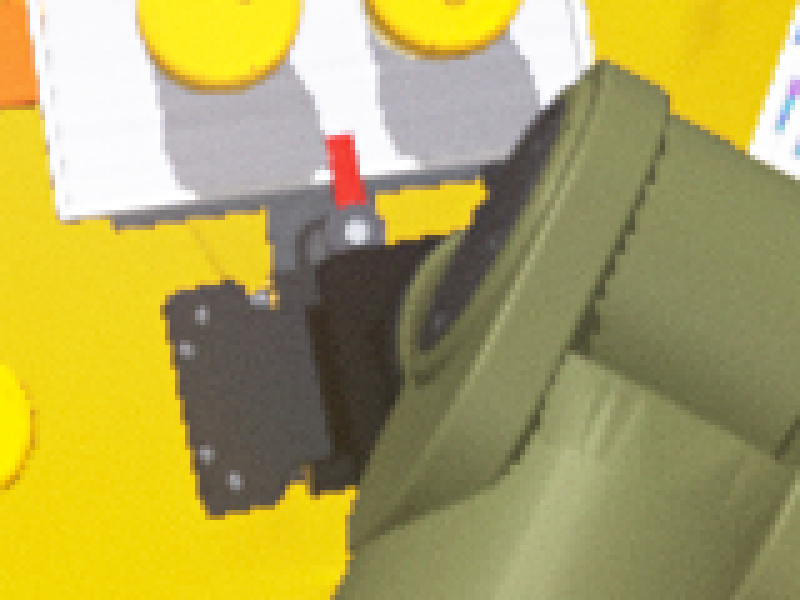

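Run:
```python
from h import *
p=np.array((.3985,-.2336,.1897))
for dy in(.095,-.095):
  for z in(.07,.09): print(dy,z,proj("side",p+[0,dy,z]).round(1),proj("top",p+[0,dy,z]).round(1))
print(proj("side",p+[0,.035,.0]),proj("side",p+[0,.035,.02]))
im=cv2.imread("pics/s2c.png")
for x in(375,380,390,400,405):
    print(x,[tuple(int(v) for v in im[5*r+2,x]) for r in range(36,62,1)])
```

```text
0.095 0.07 [340.8 169. ] [362.6 260.7]
0.095 0.09 [341.2 161. ] [363.3 260.4]
-0.095 0.07 [356.1 149.9] [471.5 259.7]
-0.095 0.09 [356.5 142.8] [474.7 259.3]
[344.87439143 188.70014777] [345.21698602 181.3150845 ]
375 [(40, 45, 50), (44, 48, 52), (42, 51, 53), (35, 48, 48), (39, 52, 54), (35, 47, 52), (32, 46, 49), (39, 50, 53), (35, 48, 51), (36, 46, 51), (37, 45, 48), (41, 42, 46), (40, 69, 85), (40, 206, 240), (42, 217, 242), (44, 217, 241), (40, 215, 241), (39, 215, 240), (40, 214, 240), (40, 214, 239), (35, 209, 237), (40, 212, 237), (36, 208, 237), (41, 212, 239), (41, 217, 241), (42, 220, 242)]
380 [(43, 49, 51), (42, 47, 52), (43, 50, 54), (39, 49, 50), (43, 51, 54), (42, 48, 53), (40, 48, 51), (38, 46, 50), (38, 48, 52), (39, 49, 54), (41, 47, 53), (40, 45, 46), (45, 79, 93), (44, 209, 243), (37, 218, 242), (39, 215, 241), (37, 214, 240), (41, 216, 240), (38, 213, 239), (38, 214, 239), (37, 211, 238), (41, 213, 238), (38, 210, 238), (42, 214, 238), (37, 215, 240), (41, 221, 242)]
390 [(43, 48, 51), (40, 46, 50), (36, 44, 48), (41, 47, 53), (43, 50, 53), (39, 48, 53), (38, 47
[... 384 characters left out ...]
8), (38, 48, 51), (41, 51, 56), (38, 49, 55), (42, 51, 55), (38, 45, 49), (43, 43, 46), (42, 73, 87), (40, 208, 240), (42, 222, 246), (41, 217, 243), (62, 125, 152), (58, 85, 100), (65, 108, 129), (45, 207, 238), (35, 213, 240), (38, 216, 239), (37, 210, 237), (42, 216, 240), (39, 218, 241), (41, 221, 242)]
405 [(34, 46, 50), (35, 44, 50), (39, 49, 55), (32, 46, 49), (31, 47, 49), (38, 48, 54), (39, 47, 52), (84, 52, 55), (68, 52, 53), (56, 51, 52), (45, 50, 57), (42, 76, 88), (39, 96, 118), (41, 209, 239), (38, 222, 244), (39, 216, 246), (60, 108, 129), (59, 60, 62), (58, 81, 95), (44, 201, 236), (39, 220, 244), (36, 213, 239), (38, 211, 237), (39, 214, 237), (37, 216, 240), (36, 219, 241)]
```

The side view puts the fingertips about 20 mm higher than the reported TCP: tip row ~179, where the reported pose should project to ~187. That explains why the jaws closed just above the knob. With open jaws straddling the knob it's safe to go lower and retry.

Call:
send_rows(
  plan=[
    [60, -1, -1, 30, 0, 0, 0],
    [60, 0, 0, 35, 0, 0, 0],
    [60, 0, 0, 27, 0, 0, 0],
    [10, 0, 0, 0, 0, 0, 0],
    [10, 0, 0, 0, 0, 0, 0],
    [10, 0, 0, 0, 0, 0, 0],
    [10, 0, 0, 0, 0, 0, 0],
    [10, 0, 0, 0, 0, 0, 0],
    [10, 0, 0, 0, 0, 0, 0],
    [10, 0, 0, 0, 0, 0, 0],
  ],
  grip_force=4,
)

```text
time_s: 5.2
tool_pos: [0.3962, -0.2339, 0.0959]
tool_rot: [179.8, -0.1, 10.0]
force: [1.7, -3.8, -0.7]
grip_width: 0.0176
```

Run:
```python
from h import *
delta(.397,-.232,.117,10)
im=env.read_camera("side"); cv2.imwrite("pics/s3c.png",cv2.resize(im[150:250,270:430],None,fx=5,fy=5,interpolation=cv2.INTER_NEAREST)[:,:,::-1])
```

```text
t 5.2 at [ 0.3962 -0.2339  0.0959] rot [ 1.798e+02 -1.000e-01  1.000e+01] F [ 1.7 -3.8 -0.7] w 0.0176
shift mm [  1.1  -1.7 -21.1] turn z 0.001
```

View pics/s3c.png

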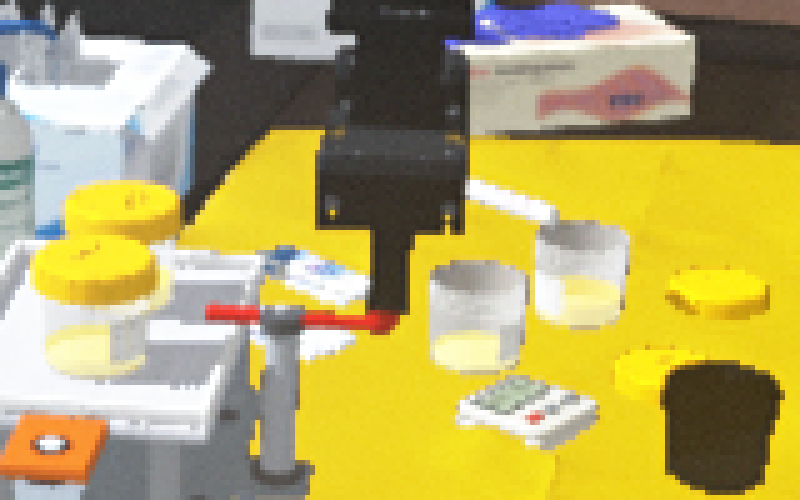

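Holding the knob now, with the jaws at 17.6 mm. The true tips sit ~20 mm above the reported TCP. Next I swing the lever along its arc.

Call:
send_rows(
  plan=[
    [10, 0.6, 8.2, 0, 0, 0, -0.149],
    [10, 0.6, 8.2, 0, 0, 0, -0.149],
    [10, 0.6, 8.2, 0, 0, 0, -0.149],
    [10, 0.6, 8.2, 0, 0, 0, -0.149],
    [10, 0.6, 8.2, 0, 0, 0, -0.149],
    [10, 0.6, 8.2, 0, 0, 0, -0.149],
    [10, 0.6, 8.2, 0, 0, 0, -0.149],
    [10, 0.6, 8.2, 0, 0, 0, -0.149],
    [10, 0.6, 8.2, 0, 0, 0, -0.149],
    [10, 0.6, 7, 0, 0, 0, -0.1],
    [10, 0, 0, 0, 0, 0, 0],
  ],
  grip_force=4,
)

```text
time_s: 6.35
tool_pos: [0.4542, -0.2795, 0.0953]
tool_rot: [180.0, 0.2, 92.7]
force: [0.3, -5.6, -1.4]
grip_width: 0.0181
```

Run:
```python
from h import *
delta(.4519,-.278,.097,96)
```

```text
t 6.35 at [ 0.4542 -0.2795  0.0953] rot [180.    0.2  92.7] F [ 0.3 -5.6 -1.4] w 0.0181
shift mm [ 1.6 -2.3 -1.7] turn z -0.058
```

Call:
send_rows(
  plan=[
    [60, 0, 0, 0, 0, 0, 0],
    [60, 0, 0, 0, 0, 0, 0],
    [60, 0, 0, 0, 0, 0, 0],
    [87, 0, 0, -35, 0, 0, 0],
    [87, 0, 0, -45, 0, 0, 0],
    [87, 0, 0, -45, 0, 0, 0],
    [87, 30, 0, 0, 0, 0, 0],
    [87, 45, 0, 0, 0, 0, 0],
    [87, 45, 0, 0, 0, 0, 0],
    [87, 45, 0, 0, 0, 0, 0],
    [87, 45, 0, 0, 0, 0, 0],
    [87, 45, 0, 0, 0, 0, 0],
  ],
)

```text
time_s: 7.55
tool_pos: [0.4414, -0.0202, 0.22]
tool_rot: [-180.0, 0.0, 92.7]
force: [1.1, 0.3, -0.0]
grip_width: 0.0865
```

Run:
```python
from h import *
delta(.4795,.0839,.10,137.3)
im=env.read_camera("side"); cv2.imwrite("pics/s4.png",im[:,:,::-1])
im=env.read_camera("top"); cv2.imwrite("pics/t4.png",im[:,:,::-1])
hsv=cv2.cvtColor(im,cv2.COLOR_RGB2HSV)
m=((hsv[...,0]<6)|(hsv[...,0]>174))&(hsv[...,1]>150)&(hsv[...,2]>60);m[:200]=0;m[290:]=0;m[:,:380]=0;m[:,450:]=0
ys,xs=np.nonzero(m);print(len(xs),xs.min(),xs.max(),ys.min(),ys.max())
for a in(1.25,1.4,1.5):
    b=np.radians(187.25)+a;print(a,proj("top",(.4503+.055*np.cos(b),-.2232+.055*np.sin(b),.137)).round(1))
i=xs>xs.max()-5;print(xs[i].mean(),ys[i].mean())
```

```text
t 7.55 at [ 0.4414 -0.0202  0.22  ] rot [-180.     0.    92.7] F [ 1.1  0.3 -0. ] w 0.0865
shift mm [102.2  42.9 120. ] turn z -0.779
218 381 433 231 239
1.25 [428.1 241.1]
1.4 [428.5 237. ]
1.5 [428.5 234.3]
430.6969696969697 234.3939393939394
```

Lever is at ~1.5 rad: knob seen at (430.7, 234.4), and 1.5 rad predicts (428.5, 234.3). Now the jack.

Call:
send_rows(
  plan=[
    [87, 34, 14.3, 0, 0, 0, 0],
    [87, 34, 14.3, 20, 0, 0, 0],
    [87, 34, 14.3, 30, 0, 0, 0],
    [87, 0, 0, 30, 0, 0, -0.13],
    [87, 0, 0, 30, 0, 0, -0.13],
    [87, 0, 0, 0, 0, 0, -0.13],
    [87, 0, 0, 0, 0, 0, -0.13],
    [87, 0, 0, 0, 0, 0, -0.13],
    [87, 0, 0, 0, 0, 0, -0.13],
    [87, 0, 0, 0, 0, 0, 0],
  ],
)

```text
time_s: 8.65
tool_pos: [0.48, 0.0813, 0.1099]
tool_rot: [-180.0, -0.0, 137.3]
force: [-0.9, -0.6, -0.4]
grip_width: 0.0872
```

Run:
```python
from h import *
delta(.4795,.0839,.018,137.3)
im=env.read_camera("side"); a=cv2.resize(im[180:340,200:360],None,fx=3.7,fy=3.7,interpolation=cv2.INTER_CUBIC)
cv2.imwrite("pics/s5c.png",a[:,:,::-1])
```

```text
t 8.65 at [0.48   0.0813 0.1099] rot [-180.    -0.   137.3] F [-0.9 -0.6 -0.4] w 0.0872
shift mm [ 2.2  1.6 91.9] turn z 0.001
```

View pics/s5c.png

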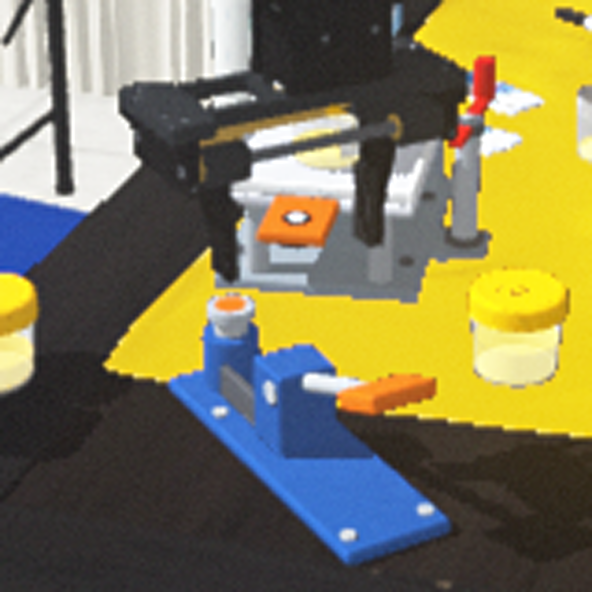

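The fingers straddle the jack's grip block. Tips are at ~(261.6, 255.7) and (300, 245.7), and the block top centre is at ~(280, 279).

Run:
```python
from h import *
p=np.array((.48,.0813,.1099));j=np.array([.678,.735,0])
for dz in(0,.015,.02,.025):print(dz,[proj("side",p+s*.0455*j+[0,0,dz]).round(1) for s in(1,-1)])
print(proj("side",(.4795,.0839,.065)))
```

```text
0 [array([261.6, 262.9]), array([297.9, 253.8])]
0.015 [array([261.4, 256.7]), array([297.9, 247.8])]
0.02 [array([261.4, 254.6]), array([297.9, 245.8])]
0.025 [array([261.3, 252.6]), array([297.9, 243.8])]
[280.00660716 276.77155197]
```

Call:
send_rows(
  plan=[
    [87, 2, 1.6, 20, 0, 0, 0],
    [87, 0, 0, 30, 0, 0, 0],
    [87, 0, 0, 28, 0, 0, 0],
    [87, 0, 0, 14, 0, 0, 0],
    [30, 0, 0, 0, 0, 0, 0],
    [30, 0, 0, 0, 0, 0, 0],
    [30, 0, 0, 0, 0, 0, 0],
    [30, 0, 0, 0, 0, 0, 0],
    [30, 0, 0, 0, 0, 0, 0],
    [30, 0, 0, 0, 0, 0, 0],
    [30, 0, 0, 0, 0, 0, 0],
  ],
  grip_force=30,
)

```text
time_s: 9.8
tool_pos: [0.4805, 0.0842, 0.0183]
tool_rot: [179.9, 0.0, 137.3]
force: [1.3, -0.4, -0.9]
grip_width: 0.0394
```

Run:
```python
from h import *
delta(.4795,.0839,.018,137.3)
```

```text
t 9.8 at [0.4805 0.0842 0.0183] rot [179.9   0.  137.3] F [ 1.3 -0.4 -0.9] w 0.0394
shift mm [ 0.5 -0.9  0.3] turn z 0.0
```

Call:
send_rows(
  plan=[
    [30, 0, 0, -6, 0, 0, 0],
    [30, 0, 0, -14, 0, 0, 0],
    [30, 1, 13, 0, 0, 0, 0],
    [30, 1, 13, 0, 0, 0, 0],
    [30, 1, 13, 0, 0, 0, 0],
    [30, 0, 0, 0, 0, 0, 0.1],
    [30, 0, 0, 0, 0, 0, 0.12],
    [30, 0, 0, 0, 0, 0, 0.12],
    [30, 0, 0, 0, 0, 0, 0.12],
    [30, 0, 0, 0, 0, 0, 0.12],
    [30, 0, 0, 0, 0, 0, 0.12],
    [30, 0, 0, 0, 0, 0, 0],
  ],
  grip_force=30,
)

```text
time_s: 11.0
tool_pos: [0.5035, 0.1144, 0.0382]
tool_rot: [-179.9, 0.0, 97.2]
force: [0.1, -0.2, -8.1]
grip_width: 0.0398
```

Run:
```python
from h import *
delta(.516,.027,.018,97.2)
a=env.read_camera("side");b=env.read_camera("top")
cv2.imwrite("pics/s6.png",a[:,:,::-1]);cv2.imwrite("pics/t6.png",b[:,:,::-1])
A=cv2.resize(a[200:340,190:330],None,fx=4,fy=4,interpolation=cv2.INTER_CUBIC)[:560,:400]
B=cv2.resize(b[120:260,220:320],None,fx=4,fy=4,interpolation=cv2.INTER_CUBIC)
cv2.imwrite("pics/c6.png",np.hstack([A,B])[:,:,::-1])
```

```text
t 11.0 at [0.5035 0.1144 0.0382] rot [-179.9    0.    97.2] F [ 0.1 -0.2 -8.1] w 0.0398
shift mm [-88.3   1.5  20.2] turn z -0.0
```

View pics/c6.png

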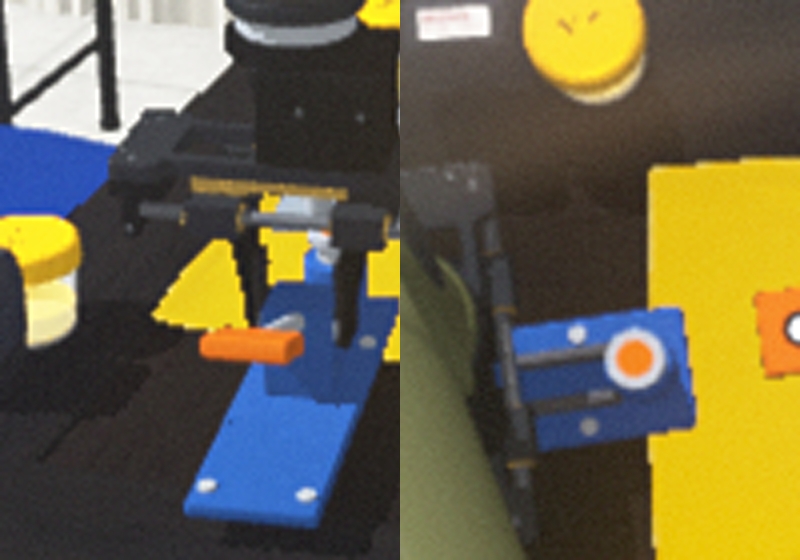

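Run:
```python
from h import *
b=cv2.imread("pics/t6.png")[:,:,::-1].copy();hsv=cv2.cvtColor(b,cv2.COLOR_RGB2HSV)
o=(hsv[...,0]>4)&(hsv[...,0]<18)&(hsv[...,1]>130)&(hsv[...,2]>150)
def cen(m,x0,x1,y0,y1):
    ys,xs=np.nonzero(m[y0:y1,x0:x1]);return xs.mean()+x0,ys.mean()+y0,len(xs)
u=cen(o,266,292,198,222);print("saddle px",u,ray("top",u[0],u[1],.085))
w=(b.min(2)>170)
v=cen(w,312,330,193,212);print("dot px",v,ray("top",v[0],v[1],.09))
p=env.get_obs()["tool_pos"];print("saddle by model",p[:2]+.085*np.array([.1253,-.992]))
print("fit dot",T((.5465,-.211,.1265),(0,.155,.09)))
```

```text
saddle px (np.float64(278.26666666666665), np.float64(209.13333333333333), 60) [0.51399391 0.02818718 0.085     ]
dot px (np.float64(320.0967741935484), np.float64(201.67741935483872), 31) [ 0.52825792 -0.06071457  0.09      ]
saddle by model [0.51433751 0.03021991]
fit dot [ 0.52694475 -0.05723852  0.09      ]
```

Call:
send_rows(
  plan=[
    [30, 0, 0, 8, 0, 0, 0],
    [30, -10, 0.8, 7.5, 0, 0, 0],
    [30, -16, 0.5, 0, 0, 0, 0],
    [30, -16, 0.5, 0, 0, 0, 0],
    [30, -16, 0.5, 0, 0, 0, 0],
    [30, -16, 0.5, 0, 0, 0, 0],
    [30, -10, 0, 0, 0, 0, 0],
    [30, -5.6, 0, 0, 0, 0, 0],
    [30, 0, 0, 0, 0, 0, 0],
  ],
  grip_force=30,
)

```text
time_s: 12.0
tool_pos: [0.518, 0.0251, 0.0221]
tool_rot: [-180.0, 0.0, 97.1]
force: [-0.2, -0.3, -7.9]
grip_width: 0.04
```

Run:
```python
from h import *
delta(.5175,.0259,.0185,97.2)
b=env.read_camera("top");a=env.read_camera("side")
cv2.imwrite("pics/s7.png",a[:,:,::-1]);cv2.imwrite("pics/t7.png",b[:,:,::-1])
A=cv2.resize(a[190:290,230:330],None,fx=4,fy=4,interpolation=cv2.INTER_CUBIC)
B=cv2.resize(b[150:250,270:370],None,fx=4,fy=4,interpolation=cv2.INTER_CUBIC)
cv2.imwrite("pics/c7.png",np.hstack([A,B])[:,:,::-1])
```

```text
t 12.0 at [0.518  0.0251 0.0221] rot [-180.     0.    97.1] F [-0.2 -0.3 -7.9] w 0.04
shift mm [ 0.8 -0.4  3.6] turn z -0.001
```

View pics/c7.png

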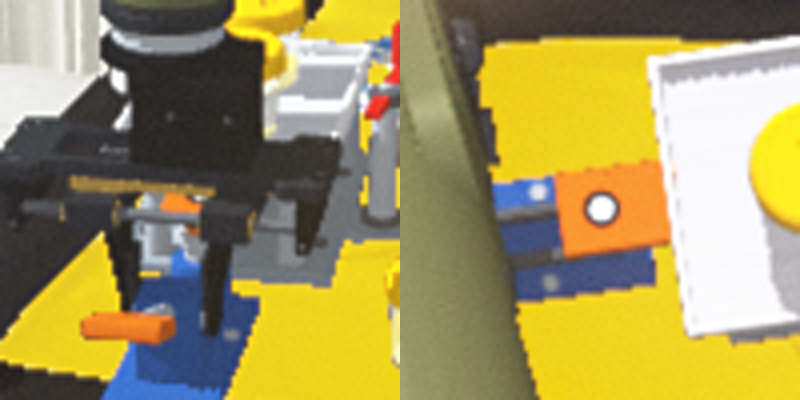

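Run:
```python
from h import *
J=(.518,.0251,np.radians(-82.85),.0042)
print("corner",proj("top",T(J,(.11,-.035,.01))),proj("top",T(J,(.11,-.035,0))),"obs ~",(270+255/4,150+285/4))
print("saddle",T(J,(.085,0,.065)),"dot",ray("top",320.1,201.7,.09))
J0=(.4795,.0839,-.7449)
# screw coords from the first picture, jack at rest
for x,y in((226,299),(267,336)):
    q=ray("top",*t(x,y),.011);d=q[:2]-np.array(J0[:2]);c,s_=np.cos(J0[2]),np.sin(J0[2]);l=(c*d[0]+s_*d[1],-s_*d[0]+c*d[1]);print("screw local",np.round(l,4),"pred now",proj("top",T(J,(*l,.011))))
print("obs screws",(304.5,197.5),(307,220.75))
```

```text
corner [333.37441156 220.19421969] [333.37532411 220.67032581] obs ~ (333.75, 221.25)
saddle [ 0.52857973 -0.05923901  0.0692    ] dot [ 0.52820983 -0.06072101  0.09      ]
screw local [0.051  0.0259] pred now [303.91703889 197.11441423]
screw local [ 0.0511 -0.0267] pred now [306.99365873 220.03081878]
obs screws (304.5, 197.5) (307, 220.75)
```

Call:
send_rows(
  plan=[
    [30, 0, 0, 2, 0, 0, 0],
    [30, 0, 0, 2, 0, 0, 0],
    [30, 0, 0, 0, 0, 0, 0],
    [62, 0, 0, 0, 0, 0, 0],
    [62, 0, 0, 0, 0, 0, 0],
    [62, 0, 0, 0, 0, 0, 0],
    [62, 0, 0, 0, 0, 0, 0],
    [62, 0, 0, -30, 0, 0, 0],
    [62, 0, 0, -45, 0, 0, 0],
    [10, 0, 0, -35, 0, 0, 0],
    [0, 0, 0, 0, 0, 0, 0],
  ],
  grip_force=20,
)

```text
time_s: 13.2
tool_pos: [0.5222, 0.0265, 0.134]
tool_rot: [179.4, 0.1, 97.2]
force: [0.6, -0.0, -0.3]
grip_width: 0.0527
```

Run:
```python
from h import *
J=(.5175,.0245,np.radians(-82.85),0)
h=T(J,(-.111,0,.1));print(h)
delta(h[0],h[1],.1,97.2)
b=env.read_camera("top");a=env.read_camera("side")
cv2.imwrite("pics/s8.png",a[:,:,::-1]);cv2.imwrite("pics/t8.png",b[:,:,::-1])
for q in("handle_pad","jack"):
  for c in("side","top"):
    for r in env.regions_of(c,q)[:2]:
        ys,xs=np.nonzero(r["region"]);print(q,c,round(r["confidence"],2),np.round(r["rect"]),xs.mean().round(1),ys.mean().round(1))
for x in(-.086,-.126):
  for y in(.022,-.022):
    print("pad corner pred",proj("side",T(J,(x+0.0,y,.1-(x+.106)*.4))).round(1),proj("top",T(J,(x,y,.1-(x+.106)*.4))).round(1))
```

```text
[0.50368412 0.13463683 0.1       ]
t 13.2 at [0.5222 0.0265 0.134 ] rot [1.794e+02 1.000e-01 9.720e+01] F [ 0.6 -0.  -0.3] w 0.0527
shift mm [109.6  -4.8  34. ] turn z 0.0
handle_pad side 0.77 [252. 266. 274. 281.] 262.4 273.1
handle_pad top 0.3 [359. 174. 389. 207.] 373.1 191.5
jack side 0.63 [243. 247. 296. 316.] 271.1 284.2
jack top 0.93 [288. 195. 335. 228.] 306.1 211.9
pad corner pred [254.4 268.7] [237.9 202.2]
pad corner pred [274.1 270.4] [240.4 222.8]
pad corner pred [249.6 270.6] [217.4 203.7]
pad corner pred [270.  272.4] [219.9 224.6]
```

Call:
send_rows(
  plan=[
    [0, 30, 0, 0, 0, 0, 0],
    [0, 40, 0, 0, 0, 0, 0],
    [0, 39, -2, 0, 0, 0, 0],
    [0, 0, 0, 0, 0, 0, 0],
    [0, 0, 0, 0, 0, 0, 0],
    [0, 0, 0, 0, 0, 0, 0],
  ],
  grip_force=20,
)

```text
time_s: 14.1
tool_pos: [0.5024, 0.1326, 0.1277]
tool_rot: [-179.9, 0.0, 97.1]
force: [-0.2, -0.6, 0.2]
grip_width: 0.0003
```

Run:
```python
from h import *
delta(.5037,.1346,.1,97.2)
b=env.read_camera("top");a=env.read_camera("side")
cv2.imwrite("pics/s9.png",a[:,:,::-1]);cv2.imwrite("pics/t9.png",b[:,:,::-1])
A=cv2.resize(a[190:330,220:320],None,fx=4,fy=4,interpolation=cv2.INTER_CUBIC)
B=cv2.resize(b[140:280,270:370],None,fx=4,fy=4,interpolation=cv2.INTER_CUBIC)
cv2.imwrite("pics/c9.png",np.hstack([A,B])[:,:,::-1])
```

```text
t 14.1 at [0.5024 0.1326 0.1277] rot [-179.9    0.    97.1] F [-0.2 -0.6  0.2] w 0.0003
shift mm [ 1.9  1.6 27.7] turn z -0.001
```

View pics/c9.png

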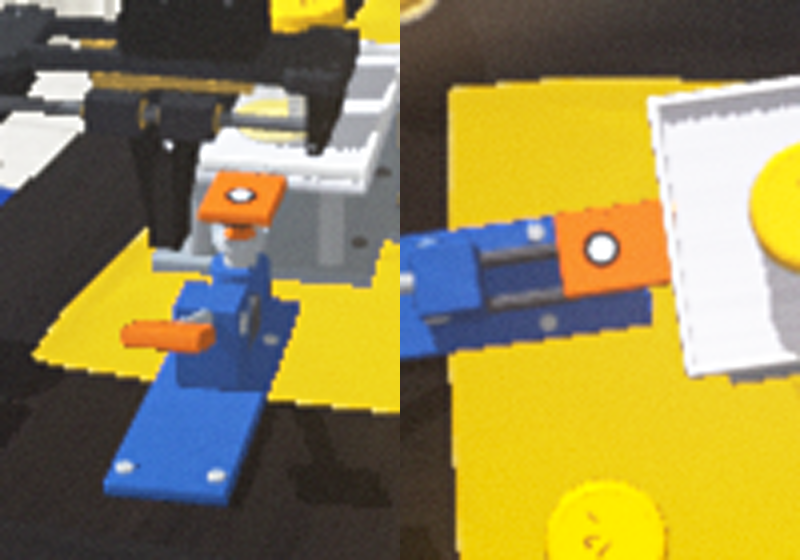

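The jack sits under the lug: base screws at ~(304, 198) and (307, 220.5) put the saddle within ~2 mm of the pad. The fingertips are above the handle pad. Now the trial stroke.

Call:
send_rows(
  plan=[
    [0, 2, 1.6, 20, 0, 0, 0],
    [0, 0, 0, 18, 0, 0, 0],
    [0, 0, 0, 8, 0, 0, 0],
    [0, 0, 0, 6, 0, 0, 0],
    [0, 0, 0, 6, 0, 0, 0],
    [0, 0, 0, 6, 0, 0, 0],
    [0, 0, 0, 6, 0, 0, 0],
    [0, 0, 0, 0, 0, 0, 0],
  ],
  grip_force=20,
)

```text
time_s: 15.0
tool_pos: [0.5045, 0.1369, 0.0587]
tool_rot: [179.9, -0.0, 97.2]
force: [-0.2, 2.0, 5.2]
grip_width: 0.0007
```

Run:
```python
from h import *
delta(.5037,.1346,.0343,97.2)
```

```text
t 15.0 at [0.5045 0.1369 0.0587] rot [179.9  -0.   97.2] F [-0.2  2.   5.2] w 0.0007
shift mm [-2.2 -1.1 24.4] turn z 0.001
```

Call:
send_rows(
  plan=[
    [0, 1, 0, 6, 0, 0, 0],
    [0, 1, 0, 6, 0, 0, 0],
    [0, 1, 0, 5, 0, 0, 0],
    [0, 1, 0, 4, 0, 0, 0],
    [0, 0, 0, 2, 0, 0, 0],
    [0, 0, 0, 0, 0, 0, 0],
    [0, 0, 0, 0, 0, 0, 0],
  ],
  grip_force=20,
)

```text
time_s: 15.7
tool_pos: [0.5042, 0.1401, 0.0362]
tool_rot: [179.9, 0.0, 97.2]
force: [-0.0, 0.6, 6.5]
grip_width: 0.0003
```

Run:
```python
from h import *
delta(.5037,.1346,.0343,97.2)
a=env.read_camera("side");b=env.read_camera("top")
cv2.imwrite("pics/s10.png",a[:,:,::-1]);cv2.imwrite("pics/t10.png",b[:,:,::-1])
w=(b.min(2)>170)[190:212,308:332];ys,xs=np.nonzero(w);print("dot top",xs.mean()+308,ys.mean()+190)
S=(.5465,-.211,.1265)
for th in(0,.05,.07,.1):
    yy,zz=.26,.008;p=(0,-.105+yy*np.cos(th)-zz*np.sin(th),.082+yy*np.sin(th)+zz*np.cos(th));print(th,proj("top",T(S,p)).round(1),proj("side",T(S,p)).round(1))
A=cv2.resize(a[180:320,220:320],None,fx=4,fy=4,interpolation=cv2.INTER_CUBIC)
B=cv2.resize(b[140:280,270:370],None,fx=4,fy=4,interpolation=cv2.INTER_CUBIC)
cv2.imwrite("pics/c10.png",np.hstack([A,B])[:,:,::-1])
```

```text
t 15.7 at [0.5042 0.1401 0.0362] rot [179.9   0.   97.2] F [-0.   0.6  6.5] w 0.0003
shift mm [-5.4 -1.2  1.9] turn z 0.0
dot top 320.5806451612903 200.06451612903226
0 [318.5 202.3] [280.3 239. ]
0.05 [318.6 201.4] [280.3 234.1]
0.07 [318.8 201. ] [280.3 232.1]
0.1 [319.1 200.4] [280.4 229.1]
```

View pics/c10.png

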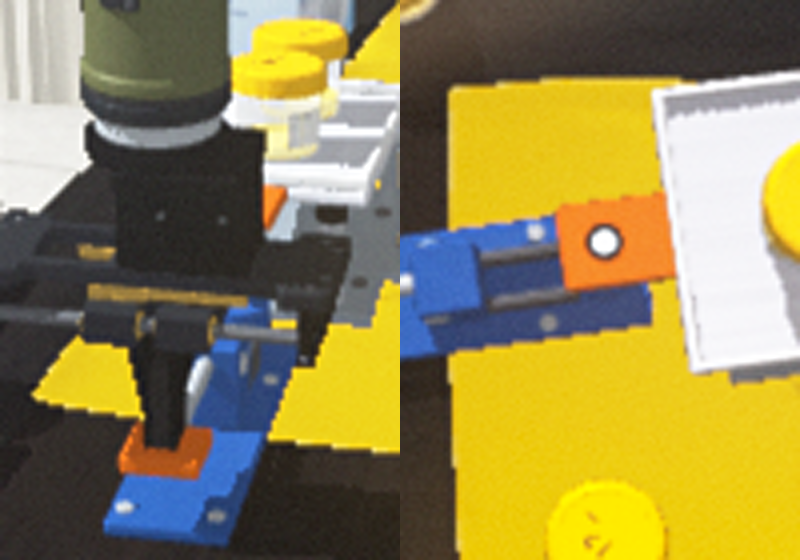

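Trial lift works. The handle pad is near the base, the lug dot rose to row 200.1 (tilt ~0.085–0.1), and both cups are standing. The jack screws haven't moved. I'll press the last few mm to the stop, then let it come back up.

Call:
send_rows(
  plan=[
    [0, 0, 0, 2, 0, 0, 0],
    [0, 0, 0, 1.5, 0, 0, 0],
    [0, 0, 0, 0, 0, 0, 0],
    [0, 0, 0, 0, 0, 0, 0],
  ],
  grip_force=20,
)

```text
time_s: 16.2
tool_pos: [0.5042, 0.1403, 0.0328]
tool_rot: [179.9, 0.0, 97.2]
force: [-0.6, 0.6, 6.0]
grip_width: 0.0004
```

Run:
```python
from h import *
delta(.5037,.1346,.0343,97.2)
b=env.read_camera("top")
w=(b.min(2)>170)[190:212,308:332];ys,xs=np.nonzero(w);print("dot top",xs.mean()+308,ys.mean()+190)
```

```text
t 16.2 at [0.5042 0.1403 0.0328] rot [179.9   0.   97.2] F [-0.6  0.6  6. ] w 0.0004
shift mm [-5.6 -1.2 -1.5] turn z 0.0
dot top 320.80645161290323 199.67741935483872
```

Call:
send_rows(
  plan=[
    [0, 0, 0, 1.5, 0, 0, 0],
    [0, 0, 0, 1.5, 0, 0, 0],
    [0, 0, 0, 0, 0, 0, 0],
  ],
  grip_force=20,
)

```text
time_s: 16.55
tool_pos: [0.5043, 0.1403, 0.03]
tool_rot: [179.9, 0.0, 97.2]
force: [-0.5, 0.8, 7.9]
grip_width: 0.0006
```

Run:
```python
from h import *
delta(.5037,.1346,.0343,97.2)
b=env.read_camera("top")
w=(b.min(2)>170)[190:212,308:332];ys,xs=np.nonzero(w);print("dot top",xs.mean()+308,ys.mean()+190)
```

```text
t 16.55 at [0.5043 0.1403 0.03  ] rot [179.9   0.   97.2] F [-0.5  0.8  7.9] w 0.0006
shift mm [-5.6 -1.3 -4.3] turn z 0.0
dot top 321.0 199.5
```

Call:
send_rows(
  plan=[
    [0, 0, 0, -6, 0, 0, 0],
    [0, 0, 0, -7, 0, 0, 0],
    [0, 0, 0, -7, 0, 0, 0],
    [0, 0, 0, -7, 0, 0, 0],
    [0, 0, 0, -7, 0, 0, 0],
    [0, 0, 0, -7, 0, 0, 0],
    [0, 0, 0, -7, 0, 0, 0],
    [0, -3, 0, -8, 0, 0, 0],
    [0, -2, 0, -14, 0, 0, 0],
    [0, 0, 0, 0, 0, 0, 0],
    [0, 0, 0, 0, 0, 0, 0],
    [0, 0, 0, 0, 0, 0, 0],
  ],
  grip_force=20,
)

```text
time_s: 17.8
tool_pos: [0.5035, 0.1353, 0.0987]
tool_rot: [-180.0, -0.0, 97.2]
force: [-0.1, -0.3, -0.6]
grip_width: 0.0006
```

Run:
```python
from h import *
delta(.5037,.1346,.0343,97.2)
a=env.read_camera("side");b=env.read_camera("top")
w=(b.min(2)>170)[190:212,308:332];ys,xs=np.nonzero(w);print("dot top",xs.mean()+308,ys.mean()+190)
A=cv2.resize(a[190:330,220:320],None,fx=4,fy=4,interpolation=cv2.INTER_CUBIC)
B=cv2.resize(b[140:280,270:370],None,fx=4,fy=4,interpolation=cv2.INTER_CUBIC)
cv2.imwrite("pics/c11.png",np.hstack([A,B])[:,:,::-1])
```

```text
t 17.8 at [0.5035 0.1353 0.0987] rot [-180.    -0.    97.2] F [-0.1 -0.3 -0.6] w 0.0006
shift mm [-0.7  0.1 64.4] turn z 0.0
dot top 320.0 201.65625
```

View pics/c11.png

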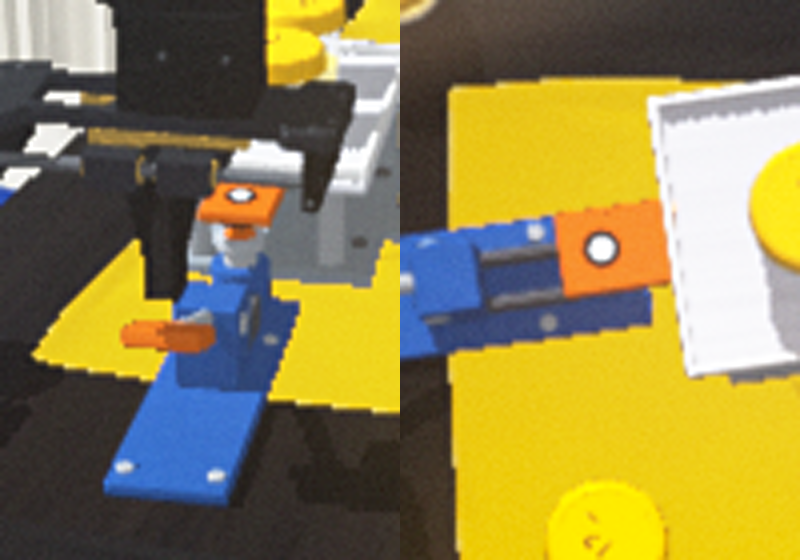

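Deck is at rest again (dot row 201.66, same as at the start), the handle is up, and the jack hasn't moved. Second stroke.

Call:
send_rows(
  plan=[
    [0, 0, 0, 14, 0, 0, 0],
    [0, 0, 0, 8, 0, 0, 0],
    [0, 0, 0, 6, 0, 0, 0],
    [0, 1, 0, 6, 0, 0, 0],
    [0, 1, 0, 6, 0, 0, 0],
    [0, 1, 0, 6, 0, 0, 0],
    [0, 1, 0, 6, 0, 0, 0],
    [0, 1, 0, 6, 0, 0, 0],
    [0, 0, 0, 5, 0, 0, 0],
    [0, 0, 0, 4, 0, 0, 0],
    [0, 0, 0, 2, 0, 0, 0],
    [0, 0, 0, 0, 0, 0, 0],
  ],
  grip_force=20,
)

```text
time_s: 19.1
tool_pos: [0.5029, 0.1412, 0.0301]
tool_rot: [-180.0, -0.0, 97.3]
force: [-2.4, 2.3, 6.5]
grip_width: 0.0006
```

Call:
send_rows(
  plan=[
    [0, 0, 0, 1, 0, 0, 0],
    [0, 0, 0, 0, 0, 0, 0],
    [0, 0, 0, 0, 0, 0, 0],
  ],
)

```text
time_s: 19.4
tool_pos: [0.503, 0.1412, 0.0297]
tool_rot: [-180.0, -0.0, 97.3]
force: [-4.4, 0.0, 10.4]
grip_width: 0.0001
```

Run:
```python
from h import *
delta(.5037,.1346,.03,97.2)
a=env.read_camera("side");b=env.read_camera("top")
w=(b.min(2)>170)[190:212,308:332];ys,xs=np.nonzero(w);print("dot top",xs.mean()+308,ys.mean()+190)
for q in("arrest_knob","side_cup","timer"):
    for r in env.regions_of("top",q)[:3]:print(q,round(r["confidence"],2),np.round(r["rect"]))
A=cv2.resize(a[180:320,220:320],None,fx=4,fy=4,interpolation=cv2.INTER_CUBIC)
B=cv2.resize(b[140:280,270:370],None,fx=4,fy=4,interpolation=cv2.INTER_CUBIC)
cv2.imwrite("pics/c12.png",np.hstack([A,B])[:,:,::-1])
```

```text
t 19.4 at [0.503  0.1412 0.0297] rot [-180.    -0.    97.3] F [-4.4  0.  10.4] w 0.0001
shift mm [-6.7 -0.1 -0.3] turn z 0.001
dot top 321.0 199.5
arrest_knob 0.75 [308. 152. 451. 234.]
side_cup 0.73 [305. 259. 338. 291.]
timer 0.81 [438. 275. 477. 310.]
```

Run:
```python
from h import *
r=cv2.imread("pics/t9.png")
im=env.read_camera("top");b=im[:,:,::-1]
for n,(x,y) in {"screw1":(304,198),"screw2":(307,220),"corner":(332,218),"block":(281,209)}.items():
    p=r[y-6:y+7,x-6:x+7];s=b[y-14:y+15,x-14:x+15]
    m=cv2.matchTemplate(np.ascontiguousarray(s),p,cv2.TM_CCOEFF_NORMED);_,v,_,l=cv2.minMaxLoc(m);print(n,round(v,2),"shift px",l[0]-8,l[1]-8)
hsv=cv2.cvtColor(im,cv2.COLOR_RGB2HSV)
m=((hsv[...,0]<6)|(hsv[...,0]>174))&(hsv[...,1]>150)&(hsv[...,2]>60);m[:200]=0;m[290:]=0;m[:,:380]=0;m[:,450:]=0
ys,xs=np.nonzero(m);i=xs>xs.max()-5;print("knob",xs[i].mean(),ys[i].mean())
Y=(hsv[...,0]>20)&(hsv[...,0]<32)&(hsv[...,1]>150);n,l,st,c=cv2.connectedComponentsWithStats((Y[155:232,345:445]).astype(np.uint8));print("deck cups",[(np.round(c[k]+[345,155],1),st[k,4]) for k in range(1,n) if st[k,4]>200])
delta(.5037,.1346,.03,97.2)
```

```text
screw1 0.96 shift px 0 0
screw2 0.99 shift px 0 0
corner 0.98 shift px 0 0
block 0.37 shift px 0 -1
knob 430.6969696969697 234.3939393939394
deck cups [(array([422.3, 183.3]), np.int32(867)), (array([377.9, 189.1]), np.int32(841)), (array([427.7, 228.3]), np.int32(224))]
t 19.7 at [0.503  0.1412 0.0297] rot [-180.    -0.    97.3] F [-4.8  1.5 10.5] w 0.0004
shift mm [-6.7 -0.1 -0.3] turn z 0.001
```

The jack hasn't shifted (screws at 0 px), the lever is free, both cups are on the deck, and the handle is held with 10.5 N. Handing in.

```bash
python3 -c "
from cell import env
print(env.sign_off())"
```

```text
the job is handed in; nothing more can be done
None
```

The lug end of the deck is raised and held on the jack, and I handed the job in at about 20 s with the arm still pressing the handle down. The sign-off gives no verdict, so the checks below are my own.

**What I did:**
- Swung the red arrest lever round to its stop, about 1.5 rad.
- Set the blue jack flat under the lug, with its saddle within about 2 mm of the lift pad by the top camera.
- Did the trial stroke and let the handle come all the way back up. The deck rested again, with the lug dot back at its starting pixel row.
- Pushed the handle down a second time to the same depth and kept holding it.

**Last checks:**
- **Handle:** the arm was pushing it down with about 10.5 N.
- **Deck:** the lug dot stood at the same raised position as in the trial, a tilt of about 0.1 rad.
- **Jack and lever:** the jack's base had not moved (0 px), and the lever was still free.
- **Cups on the deck:** both yellow lids were still in place over the deck.
- **Bystanders:** the side cup and timer showed no real shift. I did not re-measure the stamp and back cup at the end, but the arm never came near them.

**What disagreed or was missed:**
- **Fingertip height:** the fingertips were about 19 mm higher than the reported tool position. My first close on the lever knob therefore went over its top; I corrected for this from then on.
- **Side force:** a sideways force of about 4 to 5 N showed on the final hold, without moving the jack.
- **Last picture:** the picture limit stopped me viewing the final one, so the final checks are numbers from the camera images only.

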